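Crank open the model sluice gate

ROBOT

A 7-joint arm with a two-finger parallel gripper is mounted at the origin on the work surface. World frame = base frame: x ahead of the robot, y to its left, z up, the work surface at z = 0. Lengths are in m, angles in rad, forces in N, time in s.
With the tool pointing down it reaches from about 0.4 to 0.9 m from the base axis. Payload 5.5 kg.
Tool frame: the origin (TCP) lies midway between the tips of the shut fingers; the grasp point (between the pads) lies 19 mm behind it (manip.grip_depth is the distance from the TCP to the grasp point, in m); z points along the fingers, x is the direction in which the jaws open and shut, and the axes are right-handed (so a half turn about z gives the same grasp; the last joint's range is limited). The gripper opens to 92 mm and grips with 3 to 60 N. Pads are 19 mm wide; open, the fingers measure 130 mm over their backs; the gripper's body (75 mm by 190 mm) begins 47 mm behind the grasp point.
Start: joints at [1.426, 0.501, -0.427, 1.55, 0.221, 1.138, -0.21], TCP at [0.258, -0.597, 0.227] pointing down, gripper open.
Joint ranges: [-2.88, 2.88], [-0.31, 2.03], [-1.54, 1.56], [0.2, 2.42], [-1.41, 4.55], [0.19, 2.02], [-2.57, 2.57]. Speed limits (rad/s): [2.57, 2.57, 3.14, 3.14, 3.14, 3.14, 3.14].

INTERFACE

Orientations are given as a unit quaternion [x, y, z, w].
In Python, from bench import manip, effector, viewer gives the robot as it stands. Calls block until the motion is done:
- manip.move_pose(position, orientation): joint-space move of the TCP to a pose.
- manip.servo_line(position, ori=None, vel=0.15): straight line of the TCP; ori=None keeps the orientation; vel is the mean speed in m/s.
- manip.movej(angles): joint-space move.
- effector.open_jaws() and effector.close(f_grip=None): open the fingers fully, or close them until they stop; f_grip is the grip in N (None keeps the last).
- manip.sleep(seconds).
- manip.solve_ik(position, orientation): joint angles nearest the present ones, or None.
- viewer.get_image(name): name is "scene" or "top"; returns the picture (384x512x3 uint8, red, green, blue); there is no depth.
- viewer.get_calibration(name): a dict with "vfov" (degrees; the focal length in pixels is half the picture's height over the tangent of half this angle, whatever the lens; pixels are square), "cx", "cy" (the principal point, pixels), "eye" and "attitude" of the camera in the world. Camera axes: x right, y down, z forward; pixel columns grow to the right and rows downward; lengths in m; the calibration is good to about 2 mm. A picture is of the moment at which its call begins. get_calibration takes no time and is no camera call.
A pose or a line that the arm cannot do raises manip.PlanningError and nothing moves.
- manip.hand_in(): hands the job in, once; it reports no verdict.
Readings, each from a call of its own:
- manip.current_clock(): time.
- manip.current_q(): joint angles.
- manip.current_joint_velocities(): joint speeds.
- manip.current_tau(): joint torques, N m.
- manip.current_tool_pos(): TCP position.
- manip.current_tcp_rot(): TCP orientation.
- manip.current_force(): force on the tool from outside, world axes, zero at the start.
- manip.current_wrist_torque(): the same for the moment, N m.
- manip.current_finger_gap(): finger opening in m.
Only numpy, scipy, OpenCV 4.12 (cv2) and the standard library are available. Lean on these libraries where they do the work, as an engineer would, in place of code of your own. Each camera call takes 0.05 s, during which the arm holds its last target.

TASK

Take the loose crank off its parking stand, find the hidden hex at the bottom of the blue sluice housing's well by feel, set the crank down fully home on it and let go. Then take it again and wind it clockwise until the gate's red pointer stands within the green band on the scale. Leave the crank seated, and neither tip nor push aside the bottle, jar and beaker.

Things in the scene. Friction and masses are not known exactly. Their poses are not given: they have to be found in the camera images.
- crank: Loose steel crank, 0.38 to 0.6 kg, upright on its stand at any yaw. Origin: centre of the socket tube's underside; z up the tube, x along the arm to the handle. Tube z 0 to 60 mm, 49 mm across; hex socket below, 34 deep, 32.4 mm across flats (one flat faces +x). Arm z 60 to 72, 22 wide, x -29 to +89. Let go, it stands by itself on its stand or fully home on the hex, not on the hex shoulder.
- boss_mid (a point): Centre of the crank's yellow square boss (90 mm above the crank's origin, over the tube): 32 x 32 mm, sides along the crank's x and y, from 72 to 108 mm above the crank's origin. Grip here to keep command of the crank's turn, as for seating. Axes as the crank's.
- handle_mid (a point): Centre of the crank's red round handle, at crank x = +75 mm, 103 mm above its origin: 28 mm diameter, 75 to 131 mm above the origin. It spins freely on its pin, so the crank swings loose about it: good for winding, not for seating. Axes as the crank's.
- park: Fixed grey round parking stand, 100 mm diameter, 12 mm high, with an upright black stub (29 mm diameter, 18 mm high) over which the crank's socket stands. Origin: centre of the underside on the bench. The crank lifts straight off (18 mm or more).
- sluice: Fixed model sluice; origin on the bench under the well; x roughly away from the robot (within 20 deg). Blue housing 110 x 110 x 61 mm high with a round well. Clear flume along y, x = +110 to +210 mm, 240 long, 71 high; across its middle the orange gate (76 mm, up to 124 raised); beyond it at x = +215 a scale post, 125 mm high, with a green band.
- well (a point): Centre of the well's floor, 25 mm above the bench. The well is 57 mm across, 36 mm deep (rim 61 mm above the bench). Fully home, the crank's underside stands on this floor (crank origin at this point); any of the six hex angles will do. Axes as the sluice's; z up.
- hex_top (a point): Shoulder of the steel drive hex on the well's axis, 20 mm above its floor: 30 mm across flats, angle unknown. Above it a brass centring cone, 5 mm high, 30 to 25 mm diameter. A crank at the wrong angle stops with its underside here; lift it a little and turn it (up to 60 deg) till it drops; if it catches halfway, press on (7 N). Fits within about 9 deg either side.
- gate (a joint): Height of the orange gate (m): 0 shut, 0.048 highest; starts at 0 to 0.010. Winding the hex clockwise (seen from above) lifts it 30 mm a turn. Self-locking: stays where left, does not yield to a hand. The hex turns stiffly (0.1 N m). At 0.032 the red pointer is in the middle of the green band, which is 10 mm wide.
- pointer (a point): Tip of the gate's red pointer beside the scale, 76 mm above the bench when the gate is shut, 103 to 113 mm within the green band.
- bottle: Bystander: amber sample bottle, 60 mm diameter, 190 mm high, origin under its centre, near the parked crank.
- jar: Bystander: jar with blue cap, 66 mm diameter, 90 mm high, origin under its centre, near the parked crank.
- beaker: Bystander: white beaker, 66 mm diameter, 100 mm high, open, origin under its centre, near the parked crank.
Mind the look-alikes: they are no part of the job. There is more than one size of the crank; the job needs the middle-sized.

How it is judged:
On the way, in this order (a step that is already met when the one before it is completed fails the run):
1. the crank is fully home on the hex and let go, the gate not yet raised to the band (z of crank in the frame of well between -0.004 and 0.004 m and horizontal distance between crank and well below 0.005 m and angle between crank's own z axis and vertical below 0.1 rad and contact force between the fingers and crank below 0.2 N and value of joint gate below 0.026 m), for 0.2 s.
2. the gate is wound up into the green band with the crank home on the hex (z of crank in the frame of well between -0.004 and 0.004 m and horizontal distance between crank and well below 0.005 m and angle between crank's own z axis and vertical below 0.1 rad and value of joint gate between 0.027 and 0.037 m), for 0.1 s.
At the end, for the whole second after the job is handed in: The gate stands at 27 to 37 mm (pointer in the green band), the crank is upright, fully home on the hex (underside within 4 mm of the well's floor, within 5 mm of its axis), at rest and released; bottle, jar and beaker stand within 25 mm of where they were (all of step 2 and contact force between the fingers and crank below 0.2 N and linear speed of crank below 0.02 m/s); the robot touches nothing.
It fails at once if the bottle is pushed more than 25 mm or tipped over (distance of bottle from where it was at the start of the episode above 0.025 m or angle between bottle's own z axis and vertical above 0.4 rad).
It fails at once if the jar is pushed more than 25 mm or tipped over (distance of jar from where it was at the start of the episode above 0.025 m or angle between jar's own z axis and vertical above 0.4 rad).
It fails at once if the beaker is pushed more than 25 mm or tipped over (distance of beaker from where it was at the start of the episode above 0.025 m or angle between beaker's own z axis and vertical above 0.4 rad).
It also fails if it takes over 61 s, if anything falls off the work surface, if the arm or the gripper's body presses on something with over 40 N, if the wrist force passes 120 N, or if a joint passes its speed limit or range.

## Working session

There is one attempt and no reset: what is moved stays moved. The work goes in short steps, each a Python script; the robot and the scene stay as the last script left them, time stands still between calls to the robot, and variables do not carry over. Pictures are saved under pics/ and viewed, and the job is handed in when it is done.

```bash
mkdir -p pics; ls
python3 - <<'E'
from bench import manip, effector, viewer
import cv2
for n in("scene","top"):
    im=viewer.get_image(n); cv2.imwrite(f"pics/{n}0.png",im[:,:,::-1]); print(n,viewer.get_calibration(n))
print(manip.current_clock(),manip.current_tool_pos(),manip.current_tcp_rot(),manip.current_finger_gap(),manip.grip_depth)
E
```

```text
pics
scene {'vfov': 54.76570204098727, 'cx': 260.452761042768, 'cy': 193.81580123035533, 'eye': array([1.15869281, 0.12676329, 0.7095905 ]), 'attitude': array([ 0.58805084,  0.7171448 , -0.29039234, -0.23573681])}
top {'vfov': 49.47379645456346, 'cx': 249.8936908066089, 'cy': 197.40652619377497, 'eye': array([ 0.43560687, -0.01689187,  1.06504906]), 'attitude': array([ 0.71039867, -0.6984861 ,  0.06223492, -0.05981399])}
0.1 [ 0.25747132 -0.59613632  0.22577959] [ 8.35649517e-01 -5.49262315e-01 -7.35372855e-04 -5.03630278e-04] 0.09186524114793358 0.0188
```

View pics/scene0.png

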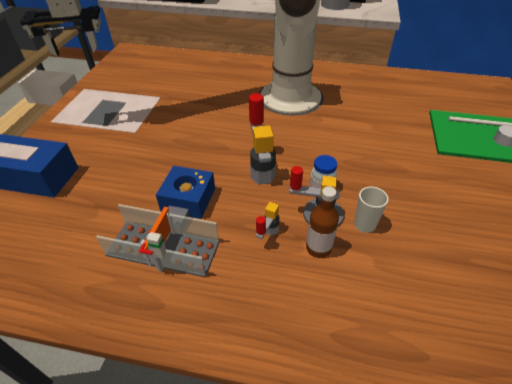

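View pics/top0.png

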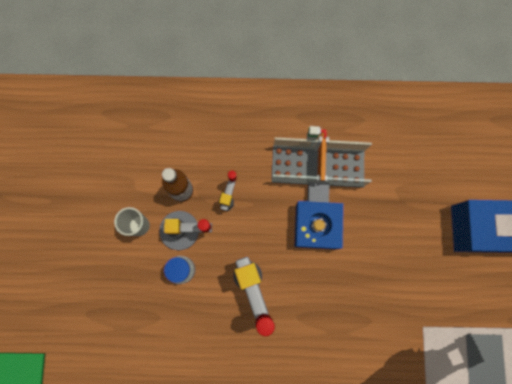

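```bash
cat > h.py <<'E'
from bench import manip, effector, viewer
import numpy as np, cv2
from scipy.spatial.transform import Rotation as R
def cam(n):
    c=viewer.get_calibration(n); f=192/np.tan(np.radians(c['vfov']/2)); return c,f,R.from_quat(c['attitude']).as_matrix()
def ray(n,u,v):
    c,f,M=cam(n); return np.array(c['eye']), M@np.array([(u-c['cx'])/f,(v-c['cy'])/f,1])
def onz(n,u,v,z):
    e,d=ray(n,u,v); return e+d*(z-e[2])/d[2]
def proj(n,p):
    c,f,M=cam(n); q=M.T@(np.array(p)-c['eye']); return q[:2]/q[2]*f+[c['cx'],c['cy']]
def tri(u1,u2):
    e1,d1=ray("scene",*u1); e2,d2=ray("top",*u2); s=np.linalg.lstsq(np.c_[d1,-d2],e2-e1,rcond=None)[0]
    a,b=e1+s[0]*d1,e2+s[1]*d2; return (a+b)/2,np.linalg.norm(a-b)
def blobs(im,kind,amin=15):
    h=cv2.cvtColor(im,cv2.COLOR_RGB2HSV)
    rg={'yellow':[((22,120,80),(34,255,255))],'red':[((0,180,80),(4,255,255)),((175,180,80),(180,255,255))],'blue':[((105,150,60),(125,255,255))],'orange':[((5,200,150),(15,255,255))],'green':[((45,100,60),(85,255,255))]}[kind]
    m=sum(cv2.inRange(h,*r) for r in rg)
    n,l,s,c=cv2.connectedComponentsWithStats(m.astype(np.uint8))
    return m,[(s[i,4],tuple(s[i,:4]),c[i].round(1)) for i in range(1,n) if s[i,4]>=amin]
E
python3 - <<'E'
from h import *
for n in("scene","top"):
    im=cv2.imread(f"pics/{n}0.png")[:,:,::-1]
    for k in('yellow','red'):
        for b in blobs(im,k)[1]: print(n,k,b)
t=cv2.imread("pics/top0.png")
a=cv2.resize(t[145:295,105:285],None,fx=4,fy=4,interpolation=cv2.INTER_CUBIC); cv2.imwrite("pics/crA.png",a)
a=cv2.resize(t[120:255,265:375],None,fx=5,fy=4.44,interpolation=cv2.INTER_CUBIC); 
a=cv2.resize(t[120:255,265:375],None,fx=4.4,fy=4.4,interpolation=cv2.INTER_CUBIC);cv2.imwrite("pics/crB.png",a)
s=cv2.imread("pics/scene0.png")
a=cv2.resize(s[150:280,95:225],None,fx=4.4,fy=4.4,interpolation=cv2.INTER_CUBIC);cv2.imwrite("pics/crC.png",a)
E
```

```text
scene red (np.int32(412), (np.int32(249), np.int32(93), np.int32(15), np.int32(32)), array([255.8, 108.3]))
scene red (np.int32(243), (np.int32(290), np.int32(166), np.int32(13), np.int32(24)), array([295.9, 177.4]))
scene red (np.int32(148), (np.int32(256), np.int32(216), np.int32(9), np.int32(18)), array([260.2, 224.6]))
scene red (np.int32(65), (np.int32(139), np.int32(243), np.int32(14), np.int32(11)), array([144.7, 249.8]))
top yellow (np.int32(109), (np.int32(220), np.int32(193), np.int32(12), np.int32(12)), array([225.3, 198.9]))
top yellow (np.int32(173), (np.int32(165), np.int32(219), np.int32(15), np.int32(14)), array([172.1, 224.9]))
top yellow (np.int32(408), (np.int32(236), np.int32(263), np.int32(24), np.int32(26)), array([247.6, 275.7]))
top yellow (np.int32(17), (np.int32(0), np.int32(352), np.int32(17), np.int32(1)), array([  8., 352.]))
top red (np.int32(59), (np.int32(228), np.int32(171), np.int32(8), np.int32(9)), array([231.7, 175. ]))
top red (np.int32(109), (np.int32(198), np.int32(219), np.int32(12), np.int32(13)), array([203.7, 225.1]))
top red (np.int32(289), (np.int32(256), np.int32(315), np.int32(18), np.int32(21)), array([264.6, 325.4]))
```

Run:
```python
from h import *
print(onz("top",172,227,.12),onz("top",204,226,.143),onz("top",320,224,.05),onz("top",172,190,.0),)
```

```text
[0.52929064 0.15704157 0.12      ] [0.53043798 0.08200573 0.143     ] [ 0.54973342 -0.19154965  0.05      ] [0.63758114 0.18381426 0.        ]
```

View pics/crA.png

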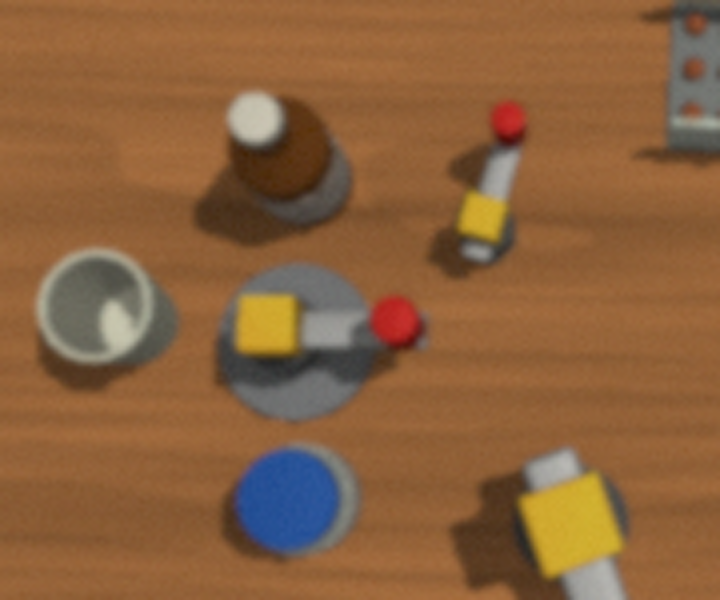

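View pics/crB.png

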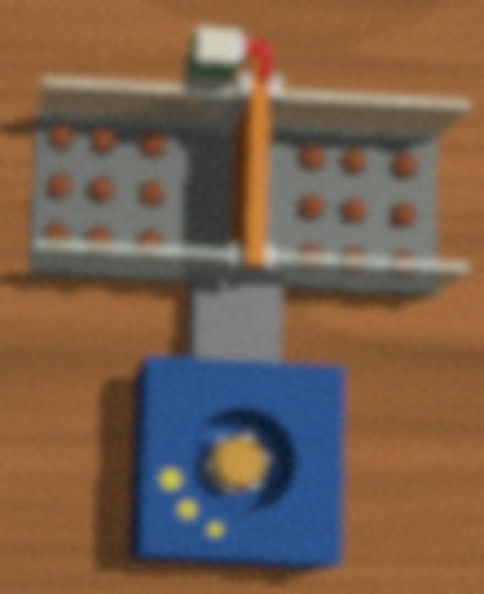

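View pics/crC.png

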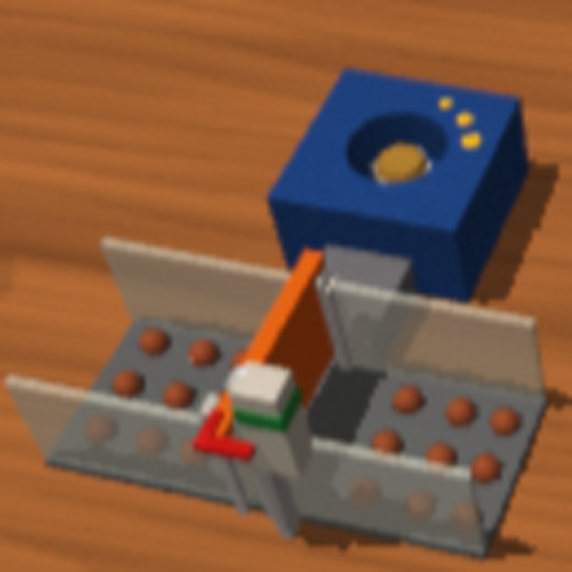

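Run:
```python
from h import *
p=lambda x,y,sc=4,o=(105,145):((x+.5)/sc-.5+o[0],(y+.5)/sc-.5+o[1])
print("boss",onz("top",*p(267,324),.12),"handle",onz("top",*p(395,321),.143),"stand",onz("top",*p(300,342),.012))
print("bottle",onz("top",*p(256,118),.19),"jar",onz("top",*p(288,500),.09),"beaker",onz("top",*p(97,306),.10))
q=lambda x,y:p(x,y,4.4,(265,120))
C=[onz("top",*q(*a),.061) for a in((143,357),(343,367),(340,567),(133,562))]
print("housing",np.mean(C,0),[np.linalg.norm(C[i]-C[(i+1)%4]).round(4) for i in range(4)], "yaw",[np.degrees(np.arctan2(*(b-a)[1::-1])) for a,b in((C[3],C[0]),(C[2],C[1]))])
print("cone",onz("top",*q(240,462),.05),"well circ",onz("top",*q(245,461),.061))
s=lambda x,y:p(x,y,4.4,(95,150))
print("scene cone",onz("scene",*s(401,161),.05),"rim",onz("scene",*s(397,149),.061))
Cs=[onz("scene",*s(*a),.061) for a in((345,69),(522,99),(462,233),(270,198))]
print("scene housing",np.mean(Cs,0),[np.linalg.norm(Cs[i]-Cs[(i+1)%4]).round(4) for i in range(4)])
print("pointer",tri(s(198,447),q(258,47)), "scene handle top tri",tri((296.5,168),(203.75,225.2)))
for x,y in((171.8,226),):
  print("ik")
```

```text
boss [0.53239831 0.15861305 0.12      ] handle [0.53291772 0.08348055 0.143     ] stand [0.53240687 0.15727472 0.012     ]
bottle [0.6361616  0.15694833 0.19      ] jar [0.43406251 0.14713677 0.09      ] beaker [0.54325526 0.26152175 0.1       ]
housing [ 0.54681193 -0.18747472  0.061     ] [np.float64(0.1111), np.float64(0.1105), np.float64(0.1128), np.float64(0.1135)] yaw [np.float64(-2.924695959000525), np.float64(-2.0949041962245474)]
cone [ 0.54819053 -0.18947199  0.05      ] well circ [ 0.54756963 -0.19036083  0.061     ]
scene cone [ 0.54667382 -0.19093179  0.05      ] rim [ 0.54811855 -0.19109445  0.061     ]
scene housing [ 0.54619841 -0.18988367  0.061     ] [np.float64(0.1113), np.float64(0.1089), np.float64(0.1122), np.float64(0.1093)]
pointer (array([ 0.7776146 , -0.19884843,  0.0878755 ]), np.float64(0.006225060546271687)) scene handle top tri (array([0.53188812, 0.082033  , 0.14636739]), np.float64(0.00045618973075672913))
ik
```

```bash
cat >> h.py <<'E'
def ori(deg): return (R.from_euler('z',deg,degrees=True)*R.from_euler('x',180,degrees=True)).as_quat()
def jaw():
    x=R.from_quat(manip.current_tcp_rot()).as_matrix()[:,0]; return np.degrees(np.arctan2(x[1],x[0]))
def st(m=''):
    print(m,"t%.2f"%manip.current_clock(),np.round(manip.current_tool_pos(),4),"jaw%.1f"%jaw(),"F",np.round(manip.current_force(),1),"T",np.round(manip.current_wrist_torque(),2),"gap%.4f"%manip.current_finger_gap(),"q7 %.2f"%manip.current_q()[6])
def snap(name,ns=("scene","top")):
    for n in ns: cv2.imwrite(f"pics/{n}_{name}.png",viewer.get_image(n)[:,:,::-1])
BOSS=np.array([.532,.158]); WELL=np.array([.5475,-.190])
E
python3 - <<'E'
from h import *
st()
for p,a in (((.533,.083,.25),-25),((.533,.083,.25),155),((.532,.158,.083),129-180),((.532,.158,.083),129),((.5475,-.19,.2),0),((.5475,-.19,.2),90),((.5475,-.19,.2),-90),((.5475,-.19,.2),180)):
    q=manip.solve_ik(p,ori(a)); print(p,a,None if q is None else np.round(q,2))
E
```

```text
t0.10 [ 0.2575 -0.5961  0.2258] jaw-66.6 F [-0.2 -0.1  0. ] T [ 0.   -0.02  0.07] gap0.0919 q7 -0.21
(0.533, 0.083, 0.25) -25 [ 0.76  0.59 -1.32  1.79  0.6   1.25 -1.16]
(0.533, 0.083, 0.25) 155 [ 0.75  0.57 -1.29  1.79  0.58  1.24  2.  ]
(0.532, 0.158, 0.083) -51 [ 0.38  0.71 -0.96  1.89  0.72  0.94 -1.82]
(0.532, 0.158, 0.083) 129 [ 0.55  0.96 -1.31  1.89  1.03  1.18  1.11]
(0.5475, -0.19, 0.2) 0 [ 0.96  0.52 -0.89  1.75  0.45  1.09 -0.08]
(0.5475, -0.19, 0.2) 90 [ 1.05  0.59 -1.05  1.75  0.56  1.14  1.4 ]
(0.5475, -0.19, 0.2) -90 [ 0.74  0.43 -0.58  1.76  0.27  1.04 -1.51]
(0.5475, -0.19, 0.2) 180 [-0.6   0.8   1.36  1.8  -0.83  1.26 -2.15]
```

Run:
```python
from h import *
p=manip.current_tool_pos()
manip.servo_line([p[0],p[1],.33],vel=.3); st()
manip.move_pose([.533,.083,.25],ori(155)); st()
manip.servo_line([.533,.083,.101],vel=.15); st()
snap("1")
```

```text
t0.59 [ 0.2577 -0.5964  0.3313] jaw-66.6 F [-0.3  0.5 -0.2] T [0.07 0.02 0.02] gap0.0917 q7 -0.18
 t3.20 [0.5333 0.0821 0.2498] jaw154.9 F [ 0.3 -0.1  0.6] T [ 0.12 -0.06 -0.  ] gap0.0916 q7 2.00
 t4.34 [0.5337 0.0834 0.1019] jaw155.0 F [-0.1 -0.  -0.7] T [ 0.16 -0.08  0.02] gap0.0917 q7 1.86
```

View pics/scene_1.png

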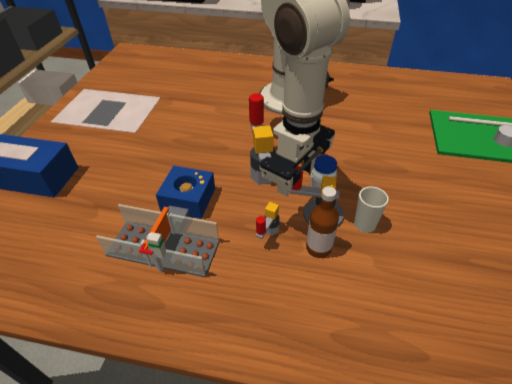

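View pics/top_1.png

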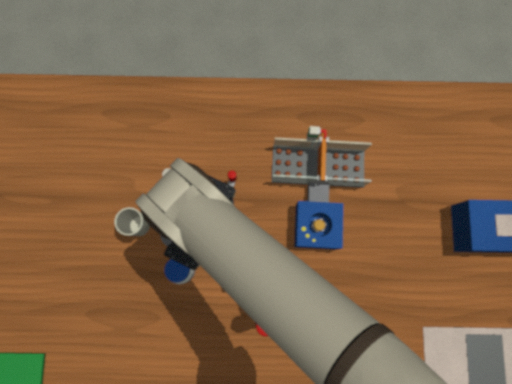

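Run:
```python
from h import *
effector.close(12); st("grip")
for a in list(range(-98,-142,-8))+[-141]:
    t=np.radians(a); manip.servo_line([BOSS[0]+.075*np.cos(t),BOSS[1]+.075*np.sin(t),.101],vel=.1)
    if a%3==0 or a==-141: st(a)
effector.open_jaws(); st("open")
p=manip.current_tool_pos()
manip.servo_line([p[0],p[1],.24],vel=.25); manip.move_pose([.45,-.1,.33],ori(129)); st()
snap("2")
```

```text
grip t5.45 [0.533 0.083 0.101] jaw155.0 F [ 0.5  0.1 -0.5] T [ 0.21 -0.11 -0.02] gap0.0276 q7 1.86
-114 t6.23 [0.5014 0.0897 0.101 ] jaw155.0 F [ 1.1  0.3 -2.1] T [ 0.21 -0.04 -0.01] gap0.0279 q7 1.82
-138 t7.01 [0.4759 0.1081 0.101 ] jaw155.1 F [-0.3  0.  -1.1] T [ 0.18  0.02 -0.04] gap0.0277 q7 1.77
-141 t7.26 [0.4736 0.1108 0.101 ] jaw155.0 F [-1.  -0.3  0.1] T [ 0.21  0.09 -0.01] gap0.0278 q7 1.76
open t8.38 [0.4737 0.1108 0.101 ] jaw155.0 F [ 0.9  0.6 -0.3] T [ 0.14 -0.08 -0.04] gap0.0918 q7 1.76
 t10.00 [ 0.4495 -0.0991  0.3291] jaw129.1 F [-0.7 -0.2 -0.2] T [ 0.12 -0.1  -0.  ] gap0.0918 q7 2.10
```

Run:
```python
from h import *
t=cv2.imread("pics/top_2.png")
a=cv2.resize(t[145:295,105:285],None,fx=4,fy=4,interpolation=cv2.INTER_CUBIC); cv2.imwrite("pics/crA2.png",a)
for k in('yellow','red'):
    for b in blobs(t[:,:,::-1],k)[1]: print(k,b)
```

```text
yellow (np.int32(106), (np.int32(220), np.int32(193), np.int32(12), np.int32(12)), array([225.2, 198.8]))
yellow (np.int32(171), (np.int32(164), np.int32(218), np.int32(17), np.int32(18)), array([171.5, 226.4]))
red (np.int32(60), (np.int32(228), np.int32(171), np.int32(8), np.int32(9)), array([231.7, 175.1]))
red (np.int32(113), (np.int32(184), np.int32(247), np.int32(13), np.int32(11)), array([190.1, 251.8]))
red (np.int32(263), (np.int32(256), np.int32(317), np.int32(18), np.int32(19)), array([264.4, 326. ]))
```

View pics/crA2.png

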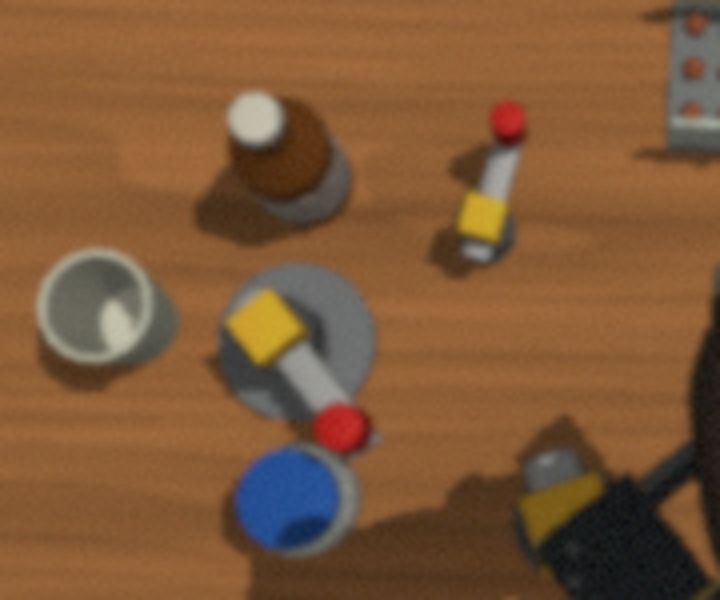

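View pics/scene_2.png

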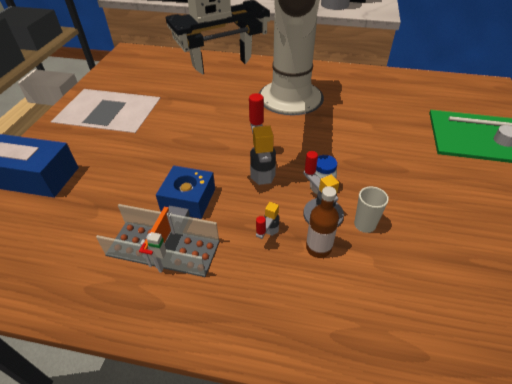

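Run:
```python
from h import *
p=lambda x,y,sc=4,o=(105,145):((x+.5)/sc-.5+o[0],(y+.5)/sc-.5+o[1])
b=onz("top",*p(265,327),.12);h=onz("top",*p(341,428),.143);d=(h-b)[:2]
print(b,h,np.linalg.norm(d),np.degrees(np.arctan2(d[1],d[0])))
st()
```

```text
[0.53067034 0.15966453 0.12      ] [0.47352465 0.11098693 0.143     ] 0.07506756231547006 -139.57512648441497
 t10.10 [ 0.4498 -0.0982  0.3293] jaw129.2 F [ 0.2 -0.1 -0.5] T [ 0.18 -0.08 -0.03] gap0.0914 q7 2.10
```

Run:
```python
from h import *
manip.move_pose([.5313,.159,.30],ori(130)); st()
manip.servo_line([.5313,.159,.13],vel=.2); st()
manip.servo_line([.5313,.159,.085],vel=.1); st()
effector.close(40); st("grip")
manip.servo_line([.5313,.159,.089],vel=.05); manip.sleep(.2);st("lift4")
```

```text
t11.16 [0.5313 0.1584 0.2997] jaw130.0 F [-0.2 -0.1  0.9] T [ 0.16 -0.17  0.02] gap0.0916 q7 1.56
 t12.16 [0.5322 0.1591 0.1311] jaw130.0 F [-0.3 -0.2 -0.2] T [ 0.12 -0.05  0.04] gap0.0919 q7 1.40
 t12.76 [0.5309 0.1593 0.0845] jaw130.0 F [ 0.1 -0.1  0.1] T [ 0.17 -0.12  0.02] gap0.0917 q7 1.36
grip t13.72 [0.5313 0.1591 0.085 ] jaw130.0 F [-0.1  0.2  0.3] T [ 0.16 -0.16  0.  ] gap0.0319 q7 1.36
lift4 t14.17 [0.531  0.1588 0.0887] jaw130.0 F [ 0.3 -1.4 -5.5] T [ 0.19 -0.1  -0.05] gap0.0317 q7 1.36
```

```bash
python3 - <<'E'
from h import *
manip.servo_line([.5313,.159,.29],vel=.25); st()
manip.move_pose([WELL[0],WELL[1],.22],ori(90)); manip.sleep(.2); st()
snap("3")
E
python3 - <<'E'
import cv2
s=cv2.imread("pics/scene_3.png");cv2.imwrite("pics/s3c.png",cv2.resize(s[80:280,80:340],None,fx=3,fy=3,interpolation=cv2.INTER_CUBIC))
E
```

```text
t15.12 [0.5304 0.1583 0.2885] jaw130.0 F [-0.3  0.1 -5.3] T [ 0.21 -0.14 -0.03] gap0.0317 q7 1.55
 t16.66 [ 0.5482 -0.1882  0.2205] jaw90.2 F [-0.4  0.8 -3.9] T [ 0.11 -0.13  0.06] gap0.0318 q7 1.47
```

View pics/s3c.png

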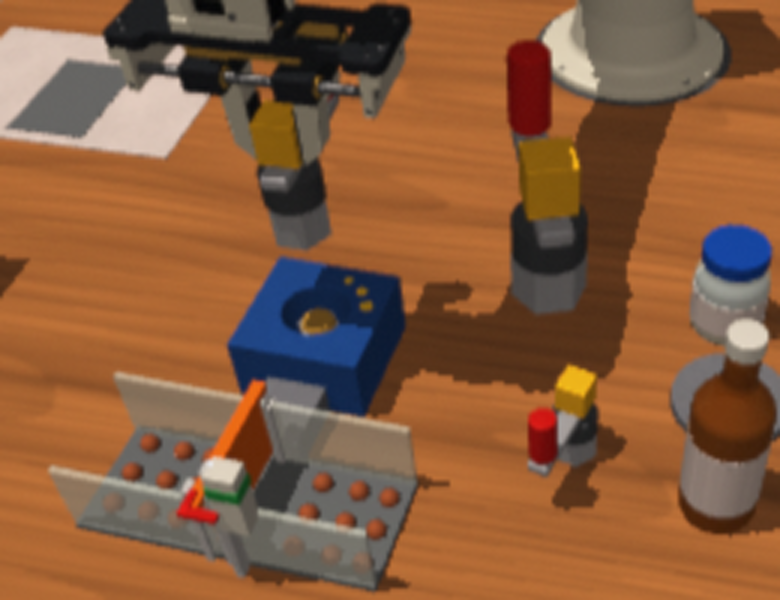

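View pics/top_3.png

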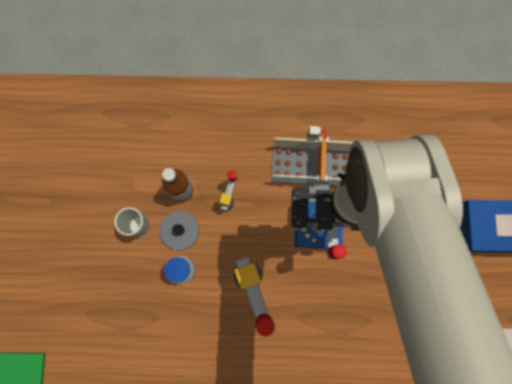

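Run:
```python
from h import *
t=cv2.imread("pics/top_3.png")[:,:,::-1]
for b in blobs(t,'red')[1]: print(b)
cv2.imwrite("pics/c3.png",cv2.resize(t[200:270,150:360,::-1],None,fx=3.8,fy=3.8,interpolation=cv2.INTER_CUBIC))
for b in blobs(t,'red')[1]: print(onz("top",*b[2],.2785))
```

```text
(np.int32(60), (np.int32(228), np.int32(171), np.int32(8), np.int32(10)), array([231.7, 175.1]))
(np.int32(157), (np.int32(331), np.int32(245), np.int32(15), np.int32(13)), array([338.1, 251.4]))
(np.int32(248), (np.int32(256), np.int32(317), np.int32(18), np.int32(18)), array([264.5, 325.5]))
[0.61609375 0.0174425  0.2785    ]
[ 0.47301033 -0.18555995  0.2785    ]
[ 0.33692937 -0.04891485  0.2785    ]
```

View pics/c3.png

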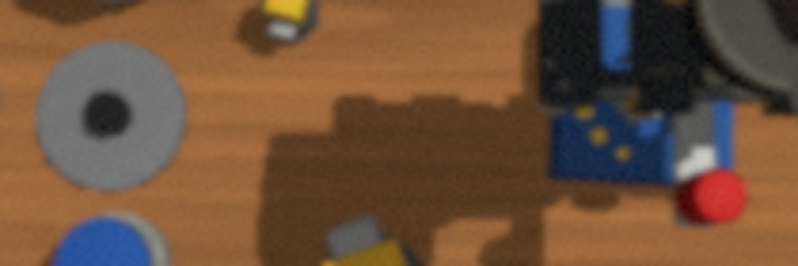

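```bash
cat >> h.py <<'E'
def fz(n=3):
    a=[]
    for i in range(n): a.append(manip.current_force()); manip.sleep(.02)
    return np.mean(a,0)
E
python3 - <<'E'
from h import *
manip.servo_line([WELL[0],WELL[1],.14],vel=.15); manip.sleep(.1); f0=fz(); print("f0",f0.round(1)); st()
z=.14
while z>.097:
    z-=.003; manip.servo_line([WELL[0],WELL[1],z],vel=.06); f=fz()-f0
    print(round(z,4),f.round(1),np.round(manip.current_tool_pos(),4))
    if f[2]>4 or np.hypot(f[0],f[1])>8: break
st()
E
```

```text
f0 [ 0.5  0.1 -4.6]
 t17.59 [ 0.5486 -0.1901  0.1414] jaw90.0 F [ 0.7 -0.8 -4.4] T [ 0.09 -0.19 -0.03] gap0.0320 q7 1.40
0.137 [-0.2 -0.6  0.2] [ 0.5475 -0.1901  0.1371]
0.134 [-0.2 -0.1  0.7] [ 0.5474 -0.19    0.1338]
0.131 [-0.6 -0.   0.5] [ 0.5474 -0.19    0.1308]
0.128 [-0.6  0.2  0.1] [ 0.5474 -0.19    0.1279]
0.125 [-0.2 -0.5  0.7] [ 0.5474 -0.19    0.1249]
0.122 [-0.5 -0.4  0.4] [ 0.5474 -0.19    0.1219]
0.119 [-0.7 -0.4  0.6] [ 0.5474 -0.19    0.1189]
0.116 [-0.3 -1.4 -0.5] [ 0.5475 -0.1905  0.1159]
0.113 [ 0.2 -2.3 -1.4] [ 0.5474 -0.1905  0.1128]
0.11 [ 0.8 -3.5 -2. ] [ 0.5474 -0.1905  0.1098]
0.107 [ 0.  -4.4 -1.6] [ 0.5475 -0.1905  0.1068]
0.104 [ 0.4 -5.7 -1.3] [ 0.5475 -0.1905  0.1039]
0.101 [-0.  -5.2 -0.2] [ 0.5475 -0.1905  0.1008]
0.098 [-0.4 -5.4  1.2] [ 0.5475 -0.1904  0.0979]
0.095 [-7.1 -4.7 22.3] [ 0.5484 -0.1902  0.0977]
 t22.09 [ 0.5484 -0.1902  0.0977] jaw90.0 F [-6.3 -4.2 16.8] T [-0.93  1.33  0.06] gap0.0318 q7 1.35
```

```bash
python3 - <<'E'
from h import *
manip.servo_line([.548,-.1904,.0975],vel=.05); st()
effector.open_jaws(); st("open")
p=manip.current_tool_pos()
manip.servo_line([p[0],p[1],.23],vel=.2); manip.sleep(.2); st()
manip.move_pose([.45,.05,.30],ori(90)); st()
snap("4")
E
python3 - <<'E'
from h import *
s=cv2.imread("pics/scene_4.png");t=cv2.imread("pics/top_4.png")
cv2.imwrite("pics/c4.png",np.hstack([cv2.resize(s[120:280,90:230],None,fx=2.8,fy=2.8,interpolation=cv2.INTER_CUBIC),cv2.resize(t[120:280,260:390],None,fx=2.8,fy=2.8,interpolation=cv2.INTER_CUBIC)]))
for n,i in(("s",s),("t",t)):
  for k in('yellow','red'):
    for b in blobs(i[:,:,::-1],k)[1]: print(n,k,b)
E
```

```text
t22.34 [ 0.5482 -0.1904  0.0977] jaw90.0 F [-2.3 -4.   3.3] T [-1.09  0.16  0.09] gap0.0319 q7 1.36
open t23.41 [ 0.548  -0.1904  0.0975] jaw90.0 F [-0.5  0.2 -0.4] T [ 0.13 -0.11  0.01] gap0.0916 q7 1.36
 t24.43 [ 0.5472 -0.1902  0.2286] jaw90.0 F [-0.3 -0.   0.6] T [ 0.11 -0.15 -0.07] gap0.0917 q7 1.47
 t25.48 [0.4507 0.0483 0.2998] jaw89.9 F [ 0.6 -1.   0.2] T [ 0.1  -0.11  0.01] gap0.0922 q7 1.25
s yellow (np.int32(24), (np.int32(175), np.int32(158), np.int32(10), np.int32(7)), array([179.3, 161. ]))
s red (np.int32(404), (np.int32(249), np.int32(93), np.int32(15), np.int32(32)), array([255.8, 108.7]))
s red (np.int32(218), (np.int32(184), np.int32(132), np.int32(13), np.int32(23)), array([190.5, 142.8]))
s red (np.int32(148), (np.int32(256), np.int32(216), np.int32(9), np.int32(18)), array([260.2, 224.6]))
s red (np.int32(64), (np.int32(139), np.int32(244), np.int32(14), np.int32(10)), array([144.7, 249.9]))
t yellow (np.int32(108), (np.int32(220), np.int32(193), np.int32(12), np.int32(13)), array([225.4, 198.9]))
t yellow (np.int32(208), (np.int32(317), np.int32(214), np.int32(15), np.int32(15)), array([324.3, 221. ]))
t yellow (np.int32(46), (np.int32(240), np.int32(283), np.int32(12), np.int32(6)), array([245.1, 284.7]))
t yellow (np.int32(15), (np.int32(0), np.int32(352), np.int32(15), np.int32(1)), array([  7., 352.]))
t red (np.int32(60), (np.int32(228), np.int32(171), np.int32(8), np.int32(9)), array([231.7, 175.1]))
t red (np.int32(116), (np.int32(321), np.int32(249), np.int32(13), np.int32(11)), array([327.1, 254. ]))
t red (np.int32(287), (np.int32(256), np.int32(315), np.int32(18), np.int32(21)), array([264.7, 325.4]))
```

View pics/c4.png

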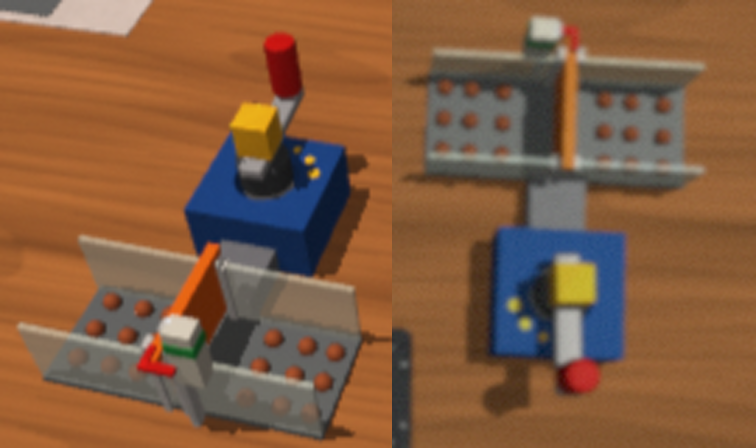

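Run:
```python
from h import *
b=onz("top",324.4,221.3,.133); h=onz("top",327,254,.156); print(b,h,np.linalg.norm((h-b)[:2]))
# gate height now: green band centre vs pointer, scene view, plane x of post
def onx(u,v,x):
    e,d=ray("scene",u,v); return e+d*(x-e[0])/d[0]
s=cv2.imread("pics/scene_4.png"); cv2.imwrite("pics/c4b.png",cv2.resize(s[220:280,120:190],None,fx=8,fy=8,interpolation=cv2.INTER_CUBIC))
for b in blobs(s[:,:,::-1],'green',5)[1]: print(b)
```

```text
[ 0.54667074 -0.18725023  0.133     ] [ 0.4728434  -0.18766403  0.156     ] 0.07382850180957484
(np.int32(2831), (np.int32(430), np.int32(110), np.int32(82), np.int32(53)), array([468.2, 136.7]))
(np.int32(31), (np.int32(148), np.int32(243), np.int32(13), np.int32(5)), array([154.3, 245.2]))
```

View pics/c4b.png

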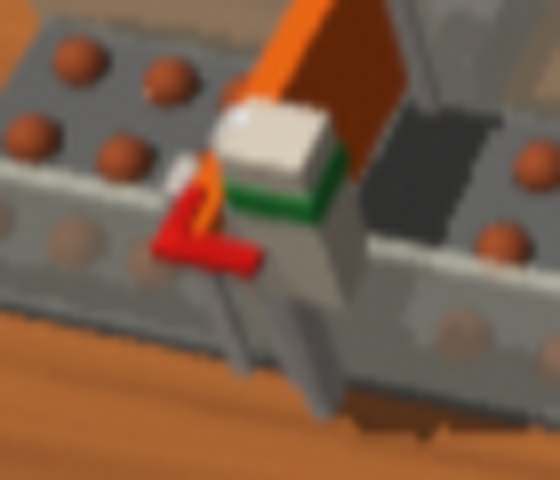

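Run:
```python
from h import *
p=lambda x,y:((x+.5)/8-.5+120,(y+.5)/8-.5+220)
g=onz("scene",*p(270,202),.108); print("green",g)
e,d=ray("scene",*p(258,262))
for x in (g[0],g[0]+.005): print("ptr",e+d*(x-e[0])/d[0])
```

```text
green [ 0.77068402 -0.17112342  0.108     ]
ptr [ 0.77068402 -0.18080011  0.07954598]
ptr [ 0.77568402 -0.17683675  0.08766493]
```

```bash
cat >> h.py <<'E'
AX=np.array([.5478,-.190])
def hp(a,r=.075): return [AX[0]+r*np.cos(np.radians(a)),AX[1]+r*np.sin(np.radians(a)),.112]
E
python3 - <<'E'
from h import *
h=[.4728,-.189]
manip.move_pose([*h,.26],ori(90)); st()
manip.servo_line([*h,.112],vel=.2); st()
effector.close(15); st("grip")
a=181
for i in range(17):
    a-=15
    try: manip.servo_line(hp(a),vel=.12)
    except manip.PlanningError as ex: print("plan",a,ex); break
    f=manip.current_force()
    if i%4==0: st(a)
    if np.linalg.norm(f[:2])>35: print("F",f,a); break
st(a); snap("5")
s=cv2.imread("pics/scene_5.png"); cv2.imwrite("pics/c5.png",np.hstack([cv2.resize(s[220:280,120:190],None,fx=6,fy=6,interpolation=cv2.INTER_CUBIC),cv2.resize(s[100:280,80:260],None,fx=2,fy=2)]))
E
```

```text
t26.53 [ 0.4733 -0.1871  0.2603] jaw90.1 F [0.6 0.8 0. ] T [ 0.12 -0.17  0.01] gap0.0914 q7 1.59
 t27.43 [ 0.474  -0.1886  0.1131] jaw90.1 F [-0.2 -0.7  0.8] T [ 0.07 -0.11 -0.02] gap0.0918 q7 1.41
grip t28.44 [ 0.4728 -0.1891  0.112 ] jaw90.0 F [-0.2 -0.8  0. ] T [ 0.04 -0.17  0.05] gap0.0279 q7 1.41
166 t28.73 [ 0.4753 -0.1713  0.112 ] jaw90.1 F [ 0.3 -0.2 -1. ] T [ 0.19 -0.29  0.02] gap0.0275 q7 1.37
106 t30.00 [ 0.5269 -0.1182  0.1117] jaw90.0 F [ 1.4 -1.6 -0.3] T [-0.37 -0.48 -0.02] gap0.0278 q7 1.25
46 t31.27 [ 0.5997 -0.1361  0.1119] jaw90.0 F [-0.2 -1.6 -0.4] T [-0.17 -0.05  0.05] gap0.0276 q7 1.27
-14 t32.53 [ 0.6205 -0.2088  0.1121] jaw89.9 F [-0.3  0.5  0.4] T [-0.02 -0.23  0.01] gap0.0279 q7 1.39
-74 t33.80 [ 0.5683 -0.2625  0.1122] jaw90.0 F [ 0.1 -3.3  2.2] T [-0.64  0.02 -0.02] gap0.0280 q7 1.49
-74 t33.80 [ 0.5683 -0.2625  0.1122] jaw90.0 F [ 0.1 -3.3  2.2] T [-0.64  0.02 -0.02] gap0.0280 q7 1.49
```

View pics/c5.png

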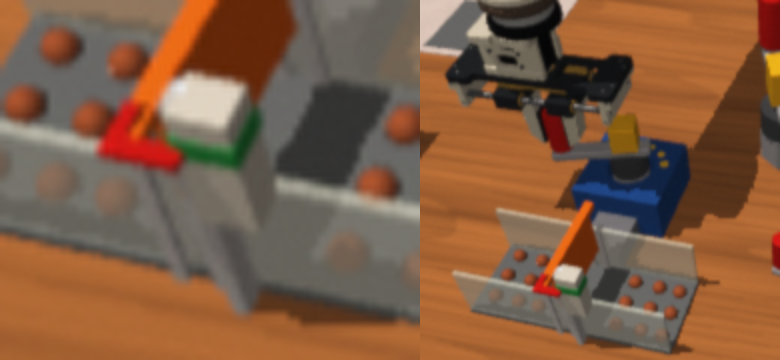

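Run:
```python
from h import *
def crop(n,tag,x,y,w,hh,k): return cv2.resize(cv2.imread(f"pics/{n}_{tag}.png")[y:y+hh,x:x+w],None,fx=k,fy=k,interpolation=cv2.INTER_CUBIC)
cv2.imwrite("pics/c6.png",np.vstack([np.hstack([crop("top",t,295,120,50,75,7) for t in("4","5")])]))
cv2.imwrite("pics/c7.png",np.vstack([np.hstack([crop("scene",t,132,195,48,65,8) for t in("4","5")])]))
```

```text
(no output)
```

View pics/c6.png

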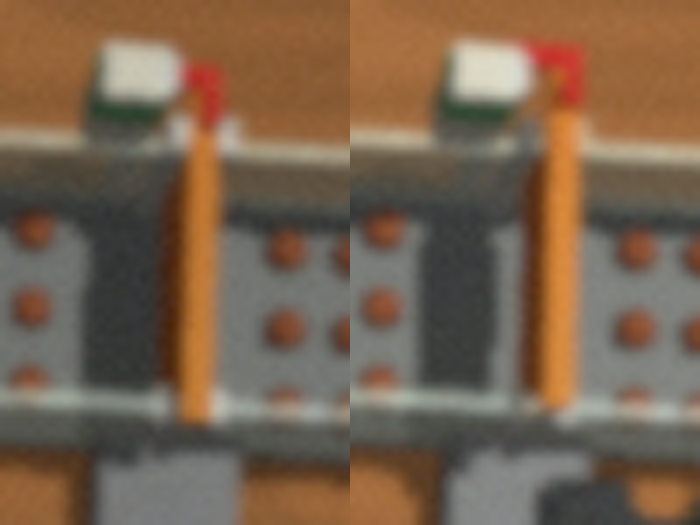

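View pics/c7.png

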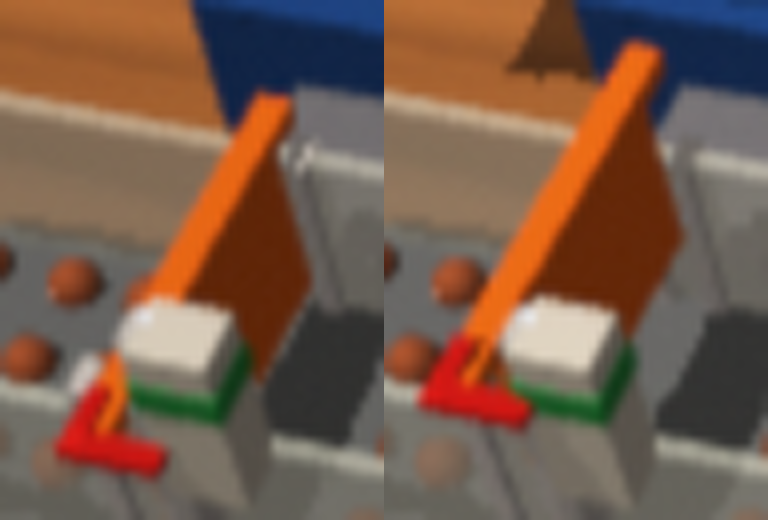

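Run:
```python
from h import *
S=lambda x,y:((x+.5)/8-.5+132,(y+.5)/8-.5+195)
T=lambda x,y:((x+.5)/7-.5+295,(y+.5)/7-.5+120)
print("gate4",tri(S(277,99),T(196,421)));print("gate5",tri(S(262,47),T(203,408)))
print("elb4",tri(S(60,440),T(222,66)));print("elb5",tri(S(40,390),T(233,45)))
```

```text
gate4 (array([ 0.65277773, -0.19343352,  0.08709739]), np.float64(0.0015638535454930696))
gate5 (array([ 0.65277632, -0.19271344,  0.10870642]), np.float64(0.003120817654766101))
elb4 (array([ 0.77782919, -0.2022309 ,  0.09318168]), np.float64(0.00027316841717294415))
elb5 (array([ 0.77790068, -0.20204373,  0.11444995]), np.float64(0.0002703900867350003))
```

Run:
```python
from h import *
manip.servo_line(hp(-82),vel=.08); manip.servo_line(hp(-86),vel=.08); manip.sleep(.1); st()
p=list(manip.current_tool_pos())
for g in (67,45,22,4): manip.servo_line(hp(-86),ori(g),vel=.1)
st("rot")
effector.open_jaws(); st("open")
manip.servo_line([*hp(-86)[:2],.25],vel=.2); st()
manip.move_pose([.45,.05,.30],ori(4)); st()
snap("8")
def crop(n,tag,x,y,w,hh,k): return cv2.resize(cv2.imread(f"pics/{n}_{tag}.png")[y:y+hh,x:x+w],None,fx=k,fy=k,interpolation=cv2.INTER_CUBIC)
cv2.imwrite("pics/c8.png",np.hstack([crop("scene","8",132,195,48,65,8),crop("top","8",295,120,50,75,7)[:520]]))
```

```text
t34.53 [ 0.5534 -0.2652  0.1123] jaw90.0 F [ 1.3 -5.   4.6] T [-0.88 -0.49 -0.  ] gap0.0279 q7 1.50
rot t36.63 [ 0.5534 -0.2648  0.1121] jaw4.3 F [ 3.5 -3.4  5.8] T [-0.75 -0.7  -0.02] gap0.0278 q7 0.19
open t37.75 [ 0.5531 -0.2648  0.112 ] jaw4.0 F [-0.9 -0.4  0.2] T [-0.03 -0.09  0.01] gap0.0920 q7 0.19
 t38.59 [ 0.5522 -0.2647  0.2489] jaw4.0 F [-0.1  0.4 -0.5] T [-0.01 -0.04  0.03] gap0.0919 q7 0.26
 t39.86 [0.4506 0.0485 0.2998] jaw3.9 F [-0.4 -0.8 -0.6] T [-0.01 -0.04 -0.01] gap0.0913 q7 -0.16
```

View pics/c8.png

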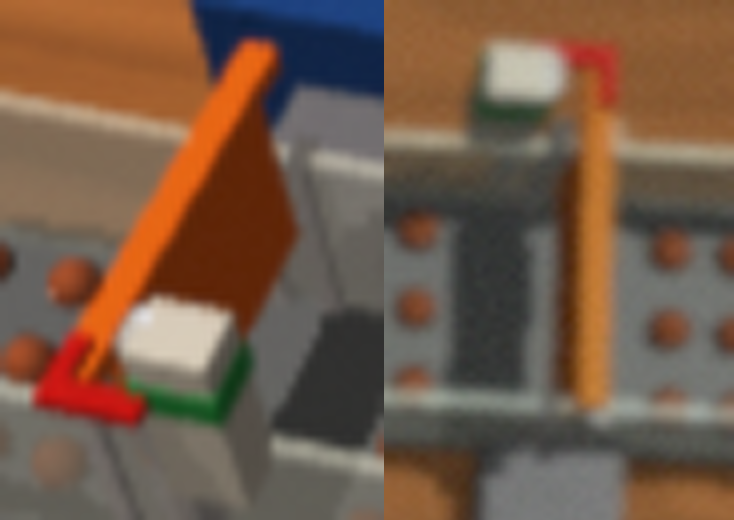

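View pics/scene_8.png

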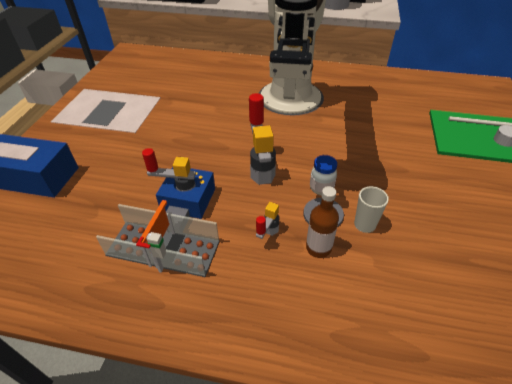

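View pics/top_8.png

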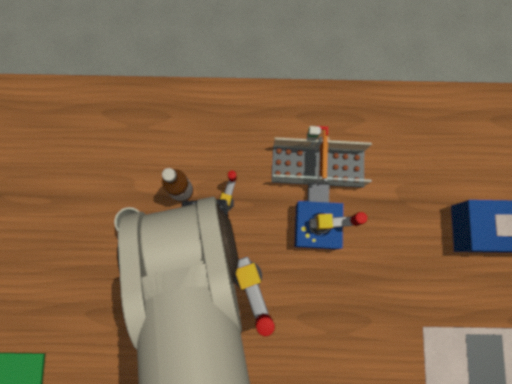

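Run:
```python
from h import *
S=lambda x,y:((x+.5)/8-.5+132,(y+.5)/8-.5+195)
T=lambda x,y:((x+.5)/7-.5+295,(y+.5)/7-.5+120)
print("gate",tri(S(261,46),T(594-384,406)));print("elb",tri(S(38,390),T(234,45)))
def crop(n,tag,x,y,w,hh,k): return cv2.resize(cv2.imread(f"pics/{n}_{tag}.png")[y:y+hh,x:x+w],None,fx=k,fy=k,interpolation=cv2.INTER_CUBIC)
cv2.imwrite("pics/c9.png",np.hstack([crop("scene","8",135,140,85,60,4.5),crop("top","8",290,195,85,60,4.5)]))
```

```text
gate (array([ 0.65301187, -0.19396303,  0.10921322]), np.float64(0.001009082261921026))
elb (array([ 0.77795722, -0.20247032,  0.11440434]), np.float64(0.00011148005174981592))
```

View pics/c9.png

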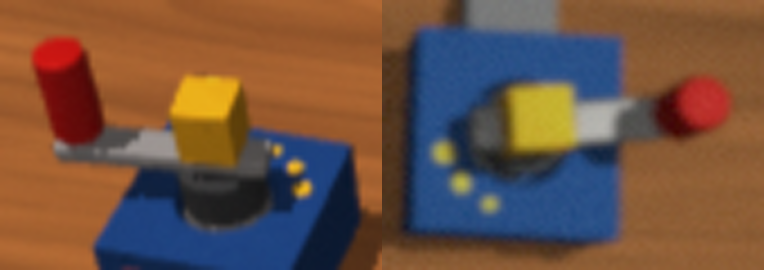

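Run:
```python
from h import *
S=lambda x,y:((x+.5)/4.5-.5+135,(y+.5)/4.5-.5+140)
T=lambda x,y:((x-382+.5)/4.5-.5+290,(y+.5)/4.5-.5+195)
print("boss",tri(S(211,92),T(541,118)));print("handle",tri(S(59,53),T(700,101)))
```

```text
boss (array([ 0.54715527, -0.18757264,  0.13785725]), np.float64(5.028977875449425e-05))
handle (array([ 0.55481744, -0.26274439,  0.15811148]), np.float64(0.0023982630658091193))
```

Run:
```python
from h import *
def crop(n,tag,x,y,w,hh,k): return cv2.resize(cv2.imread(f"pics/{n}_{tag}.png")[y:y+hh,x:x+w],None,fx=k,fy=k,interpolation=cv2.INTER_CUBIC)
cv2.imwrite("pics/c10.png",np.hstack([crop("scene","4",135,125,85,75,4.5),crop("top","4",290,195,85,75,4.5)]))
```

```text
(no output)
```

View pics/c10.png

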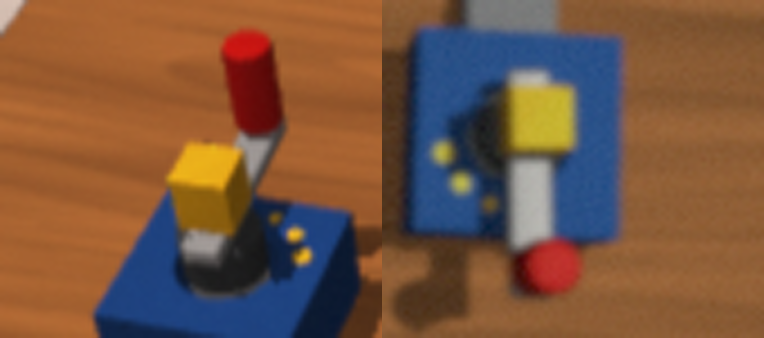

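Run:
```python
from h import *
effector.close(10)
manip.move_pose([.5475,-.19,.19],ori(4)); manip.servo_line([.5475,-.19,.142],vel=.12); manip.sleep(.1)
f0=fz(); z=.142; st()
while z>.128:
    z-=.0015; manip.servo_line([.5475,-.19,z],vel=.05); f=fz(2)-f0
    if f[2]>5: break
print(z,f.round(1)); st()
manip.servo_line([.5475,-.19,.2],vel=.2); st()
```

```text
t43.18 [ 0.5484 -0.19    0.1431] jaw4.0 F [-0.1  0.1  0.2] T [-0.02 -0.11 -0.01] gap0.0004 q7 0.08
0.13149999999999998 [-3.   1.  13.1]
 t45.17 [ 0.5485 -0.1901  0.1333] jaw4.0 F [-2.3  1.  12. ] T [ 0.23  0.58 -0.05] gap0.0004 q7 0.07
 t45.66 [ 0.5475 -0.1902  0.2002] jaw4.0 F [-0.1 -0.5 -0.7] T [ 0.02 -0.05 -0.01] gap0.0006 q7 0.12
```

Run:
```python
from h import *
manip.servo_line([.5475,-.19,.28],vel=.2)
manip.move_pose([.45,.05,.32],ori(4)); manip.sleep(.3); snap("9"); st()
for t in("8","9"):
  im=cv2.imread(f"pics/scene_{t}.png")[:,:,::-1]
  print([(b[0],b[2]) for k in('red','green') for b in blobs(im,k)[1] if b[2][0]<220])
manip.hand_in(); print(manip.current_clock())
```

```text
t47.63 [0.4502 0.0496 0.3198] jaw4.0 F [-0.2  0.3  0.9] T [-0.02 -0.15  0.01] gap0.0007 q7 -0.14
[(np.int32(242), array([149.6, 159.7])), (np.int32(71), array([141.9, 243.1])), (np.int32(28), array([154.8, 245.2]))]
[(np.int32(242), array([149.6, 159.7])), (np.int32(72), array([141.9, 243. ])), (np.int32(28), array([154.8, 245.2]))]
the job is handed in; nothing more can be done
the job is handed in; nothing more can be done
```

View pics/scene_9.png

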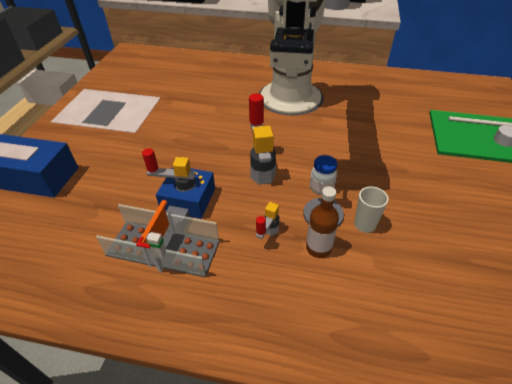

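The job is handed in at about 47.7 s of the 61 s allowed; no verdict is reported.

**What I did:**
- I swung the middle-sized crank about 50° on its stand by its handle, so the hand would clear the bottle.
- I then gripped it by the boss, lifted it off and lowered it into the well by feel. It dropped home at the first angle tried, and I let go there.
- I took it again by the handle and wound it about 267° clockwise.

**Last checks:**
- **Crank home:** a fingertip press on the boss top met it at 133.3 mm, against 133 mm expected when fully home. Camera triangulation gave 137.9 mm. I trust the touch, because the camera method also read about 3 mm high on the parked crank.
- **Gate height:** the gate's top edge triangulates to 109 mm, so the gate stands at about 33 mm. From a start of at most 10 mm, the turns wound put it at no more than 32 mm. Both are inside the 27–37 mm band. The starting height, measured the same way, came out at 11 mm, so this method probably reads about 1 mm high.
- **Bystanders and robot:** the bottle, jar and beaker look unmoved in the last picture. The gripper was shut, clear of everything, and the wrist force was about zero.

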